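# Isolate the slide warmer and scrape off the wax

## Task

Turn the slide warmer off at its push-and-turn isolator: push the handle down, turn it anticlockwise from the bar mark until you feel it meet its stop, without forcing it against the gate or the stop, and let it spring back up so that it is latched. Only then use the scraper block to push all the hard wax chips off the hot plate into its catch tray, without touching the wax with the gripper. Finally stand the scraper upright on the bench again, and leave the pot, the slide box and the steel dish where they are.

Things in the scene. Friction and masses are not known exactly. Their poses are not given: they have to be found in the camera images.
- isolator: Grey isolator enclosure fixed to the bench, 120 x 120 mm, 60 mm high, with the black handle in the middle of its top. Origin: centre of its underside. Black marks on its top, 50 mm from the centre: a short bar towards its own +x (on) and, 0.95 to 1.5 rad anticlockwise of it seen from above, a row of five dots (off sector). A cable gland sticks out 25 mm on its -x side.
- handle (a joint): Turn of the handle about the isolator's vertical centre line, rad, anticlockwise from above: 0 = on, a hard stop, nose at the bar. Off is a hidden stop anywhere from 1.0 to 1.45, found only by feel. While up, a gate holds the handle within 0.1 rad of either stop; it turns between them only while pushed down 7 mm or more. Friction about 0.06 Nm; over 1.2 Nm against gate or stop breaks it.
- plunger (a joint): How far the handle is pushed down, m: 0 = up, 0.009 = hard stop. A spring pushes up with 8 N at 0, 14 N at the bottom. Let go within 0.1 rad of the on or off stop the handle springs up and is latched; in between it stays about 6 mm down.
- handle_grip (a point): Point on the turning axis in the handle's bar, 12 mm below the bar's top, 100 mm above the bench with the handle up. The handle is a black disc 76 mm across and 8 mm thick (its top face 21 mm below this point) with an upright bar across it 76 mm long, 16 mm thick, 33 mm high. x points along the bar to the nose, z up.
- handle_nose (a point): Top of the nose end of the bar, the end with a white line on top: 38 mm from the axis, 12 mm higher than handle_grip.
- warmer: White slide warmer fixed to the bench, 150 mm along x, 170 mm along y, with a dark flat plate on top, 50 mm above the bench. Rims 8 mm high run along both x sides (10 mm wide, 130 mm clear between) and the -y end (6 mm wide); the +y end is open and drops into the catch tray. Origin: centre of the underside without the tray; the plate ends at y = +85 mm.
- plate (a point): Centre of the plate's upper face, with the warmer's axes.
- tray (a point): Centre of the inner floor, 6 mm above the bench, of the open steel catch tray that joins the warmer's +y end: 142 mm (x) by 81 mm (y) inside, walls 42 mm above the bench (8 mm lower than the plate).
- wax0: Hard off-white wax chip about 22 x 17 mm, 6 mm thick, 12 g, loose on the plate. Origin: centre of its underside.
- wax1: Hard off-white wax chip about 20 x 19 mm, 7 mm thick, 12 g, loose on the plate. Origin: centre of its underside.
- wax2: Hard off-white wax chip about 22 x 17 mm, 6 mm thick, 12 g, loose on the plate. Origin: centre of its underside.
- scraper: Wooden scraper block standing on the bench: a block 110 mm long (x), 30 mm thick (y) over its steel facings and 34 mm high, with an upright wooden grip on top. About 0.18 kg. Origin: centre of its underside; z up.
- scraper_grip (a point): Point in the scraper's grip, 57 mm above its underside and 19 mm below its top. The grip is 70 mm long (along the block), 20 mm thick and 42 mm high (from 34 to 76 mm above the underside).
- pot: White specimen pot with a green cap, 60 mm across, 75 mm high; bystander. Origin: centre of its underside.
- slide_box: Plain brown slide box 60 x 90 mm, 45 mm high; bystander. Origin: centre of its underside.
- dish: Open steel dish 100 x 160 mm, 25 mm high; bystander. Origin: centre of its underside.
Things that resemble listed ones, but are neither listed nor needed, are in the scene too. Leave any purple look-alike of the scraper alone. Of the things that look like the isolator, the larger one is meant.

How it is judged:
On the way, in this order (a step that is already met when the one before it is completed fails the run):
1. the isolator handle is at the off end and has sprung up again (latched) (value of joint handle above 0.85 rad and value of joint plunger below 0.002 m), for 0.3 s.
2. all the wax chips lie in the catch tray (y of wax0 in the frame of warmer between 0.085 and 0.168 m and x of wax0 in the frame of warmer between -0.073 and 0.073 m and height (world z) of each of wax0, wax1, wax2 below 0.038 m and y of wax1 in the frame of warmer between 0.085 and 0.168 m and x of wax1 in the frame of warmer between -0.073 and 0.073 m and y of wax2 in the frame of warmer between 0.085 and 0.168 m and x of wax2 in the frame of warmer between -0.073 and 0.073 m), for 0.2 s.
At the end, for the whole second after the job is handed in: Isolator latched at its off stop (turned beyond 0.85 rad, pushed down less than 2 mm); all three wax chips at rest inside the catch tray, below 38 mm; scraper at rest upright on the bench (origin below 5 mm, tilt under 0.1 rad) (all of step 1 and all of step 2 and height (world z) of scraper below 0.005 m and angle between scraper's own z axis and vertical below 0.1 rad and linear speed of each of scraper, wax0, wax1, wax2 below 0.02 m/s); the robot touches nothing.
It fails at once if the handle is forced against its gate or stop (over 40 N on its key at 30 mm radius, 1.2 Nm) (contact force between handle_c2 and isolator_c2 above 40 N or contact force between handle_c2 and isolator_c3 above 40 N or contact force between handle_c2 and gate_c0 above 40 N or contact force between handle_c2 and gate_c1 above 40 N or contact force between handle_c2 and gate_c2 above 40 N).
It fails at once if wax is pushed (more than 15 mm) while the isolator is not yet turned off (value of joint handle below 0.85 rad and distance of any of wax0, wax1, wax2 from where it was at the start of the episode above 0.015 m).
It fails at once if the gripper or arm touches the wax (contact force between any of the fingers, the arm and wax0 above 0.5 N or contact force between any of the fingers, the arm and wax1 above 0.5 N or contact force between any of the fingers, the arm and wax2 above 0.5 N).
It fails at once if the pot, slide box or dish is moved more than 30 mm (distance of any of pot, slide_box, dish from where it was at the start of the episode above 0.03 m).
It also fails if it takes over 58 s, if anything falls off the work surface, if the arm or the gripper's body presses on something with over 40 N, if the wrist force passes 120 N, or if a joint passes its speed limit or range.

## Robot

A 6-joint arm with a two-finger parallel gripper is mounted at the origin on the work surface. World frame = base frame: x ahead of the robot, y to its left, z up, the work surface at z = 0. Lengths are in m, angles in rad, forces in N, time in s.
With the tool pointing down it reaches from about 0.225 to 0.875 m from the base axis. Payload 3.4 kg.
Tool frame: the origin (TCP) lies on the centre line of the jaws, within the pads' length; the fingertips stand 19 mm ahead of it and the grasp point (between the pads) is the TCP (tip_extent is the distance from the TCP to the fingertips, in m); z points along the fingers, y is the line along which they close (so a half turn about z gives the same grasp; the last joint's range is limited). The gripper opens to 85 mm and grips with 20 to 120 N. Pads are 22 mm wide; open, the fingers measure 114 mm over their backs; the gripper's body (76 mm by 85 mm) begins 54 mm behind the grasp point. The pads swing forward as they close: fully open they stand 13 mm farther back than shut.
Start: joints at [-0.121, 0.276, 1.505, -0, 1.361, -0.121], TCP at [0.575, -0, 0.25] pointing down, gripper open.
Joint ranges: [-2.89, 2.89], [-0.75, 2.08], [0.22, 2.7], [-1.18, 4.32], [0.11, 2.71], [-2.7, 2.7]. Speed limits (rad/s): [2.57, 2.57, 3.14, 3.14, 3.14, 3.14].

## Interface

Orientations are given as a rotation vector (axis times angle).
In Python, from station import * gives the robot as it stands.
- The arm moves only by the tool move_arm, never from a script. Its argument "motion" is text: rows parted by semicolons, each of 5 numbers parted by spaces: the shift along the world's x, y, z in cm, then the turn about the world's z in degrees, then the closure, from -1 (fully open) to 1 (shut). In form: x y z roll grip; .... A call has exactly 8 rows; each row is the pose to reach, as a shift and turn from the pose commanded when the call began; what a row does not reach only later rows make up. A row lasts 1/12 s, in which the tool goes at most 41.7 mm and 7.16 degrees, less where a joint would pass 70% of its speed; a pose out of reach is approached as far as the arm can. A call with a gripper value outside its range is refused whole. The fingers move at their own pace and stop on an object; "newtons" is the grip in N (left out, the last holds). Time passes only in rows, so rows that repeat a pose let the fingers close, or fill a call up. It gives the time, the measured TCP pose, the force, the opening and the grip force at its end, in the units of the state.
- state(): the state, without advancing time (a new reading comes with each control period).
- capture(name): name is "scene" or "side" or "wrist"; returns the picture (480x640x3 uint8, blue, green, red); there is no depth.
- calibration(name): a dict with "fx", "fy", "cx", "cy" (pixels), "rvec" (rotation vector, rad) and "tvec" (3), from world to camera coordinates, as OpenCV has them; the wrist camera has in their place "mount" (4x4, takes a point from camera to tool coordinates, whose origin is the TCP and whose axes are the flange's). Camera axes: x right, y down, z forward; pixel columns grow to the right and rows downward; lengths in m; the calibration is good to about 2 mm. A picture is of the moment at which its call begins: read the wrist's pose just before it. calibration takes no time and is no camera call.
- close_job(): hands the job in; it is judged then, once.
The state is a dict: "time_s": time; "q": joint angles; "joint_velocities": joint speeds; "tau": joint torques, N m; "position": TCP position; "tcp_rot": TCP orientation; "wrist_force": force on the tool from outside, world axes, zero at the start; "moment": the same for the moment, N m; "finger_gap": finger opening in m; "grip_force": force on a finger pad.
Only numpy, scipy, OpenCV 4.12 (cv2) and the standard library are available. Lean on these libraries where they do the work, as an engineer would, in place of code of your own. Each camera call takes 0.05 s, during which the arm holds its last target. There are 200 camera calls.

## Working session

There is one attempt and no reset: what is moved stays moved. The work goes in short steps, Python scripts to look and compute and a tool call to move; the robot and the scene stay as the last step left them, time stands still between calls to the robot, and variables do not carry over. Pictures are saved under pics/ and viewed, at most 10 in all, crops included, and the job is handed in when it is done.

Besides the shell and the picture viewer there is one more tool, called after "Emit:" by a JSON object that holds its "method" and its "body", one argument or row to a line. move_arm: Moves the arm, as the interface text tells. Its arguments: {"type":"object","properties":{"motion":{"type":"string"},"newtons":{"type":"number"}},"required":["motion"]}

```bash
mkdir -p pics
python3 - <<'E'
from station import *
import cv2
for n in("scene","side"):
    cv2.imwrite(f"pics/{n}0.png",capture(n)); c=calibration(n); print(n,c)
print(calibration("wrist")); s=state(); print(s)
cv2.imwrite("pics/wrist0.png",capture("wrist"))
E
```

```text
scene {'fx': 513.9841632417841, 'fy': 513.9841632417841, 'cx': 313.9517549605811, 'cy': 241.84364261591492, 'rvec': array([ 1.34246691,  2.09468412, -1.00193988]), 'tvec': array([ 0.23413257, -0.21858899,  1.88668617])}
side {'fx': 546.5836883885892, 'fy': 546.5836883885892, 'cx': 312.6354196444088, 'cy': 236.79234442627322, 'rvec': array([ 0.28636349, -2.70704211,  1.38724773]), 'tvec': array([0.50957703, 0.14887892, 1.17676788])}
{'fx': 357.8165001491012, 'fy': 357.8165001491012, 'cx': 325.5569883677845, 'cy': 240.7981431633496, 'mount': array([[ 2.37164534e-06, -9.66153105e-01, -2.57969336e-01,
         6.54487854e-02],
       [ 9.99999698e-01,  2.02708504e-04, -7.49995362e-04,
         3.76641583e-04],
       [ 7.76902926e-04, -2.57969256e-01,  9.66152814e-01,
        -1.23527756e-01],
       [ 0.00000000e+00,  0.00000000e+00,  0.00000000e+00,
         1.00000000e+00]])}
{'time_s': 0.1, 'q': array([-1.20989918e-01,  2.76519760e-01,  1.50598159e+00,  3.28977202e-05,
        1.36069455e+00, -1.21015702e-01]), 'joint_velocities': array([ 0.00196116, -0.00105542, -0.00242413,  0.00056635,  0.00099844,
       -0.00010841]), 'tau': array([ 1.55745878e-03, -4.17697620e+01, -2.46405226e+01, -1.74112388e-04,
        5.80947395e-03,  2.85749664e-07]), 'position': array([5.74574876e-01, 6.32940817e-05, 2.49542963e-01]), 'tcp_rot': array([-2.22051368e+00, -2.22055564e+00,  1.51238647e-03]), 'wrist_force': array([1.22447449, 0.28147986, 0.03544499]), 'moment': array([-0.02776005,  0.0152299 ,  0.00581359]), 'grip_force': 0.0, 'finger_gap': 0.08513500576676432}
```

View pics/scene0.png

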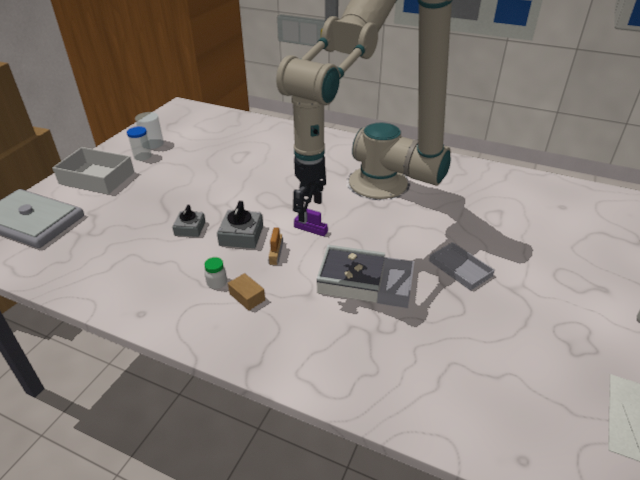

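View pics/side0.png

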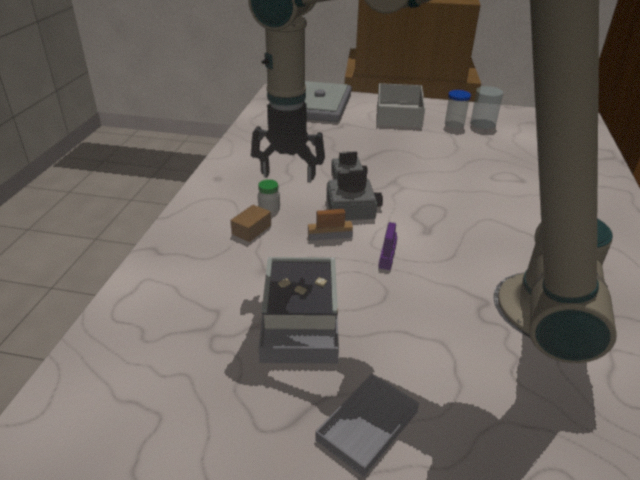

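The scene view shows the isolator (240,225), the wooden scraper (275,247), the warmer (352,268) with its tray (397,282), the purple decoy (311,221), and the smaller isolator (188,222). In the side view the isolator is at (352,190), the scraper at (330,225), and the warmer at (300,290). I'll work out rough positions and make enlarged crops.

```bash
cat > h.py <<'E'
from station import *
import numpy as np, cv2
R=lambda v:cv2.Rodrigues(np.array(v,float))[0]
def cam(n,s=None):
    c=calibration(n); K=np.array([[c['fx'],0,c['cx']],[0,c['fy'],c['cy']],[0,0,1.]])
    if n=="wrist":
        M=np.eye(4);M[:3,:3]=R(s['tcp_rot']);M[:3,3]=s['position'];W=np.linalg.inv(M@c['mount'])[:3]
    else: W=np.c_[R(c['rvec']),c['tvec']]
    return K,W
def plane(KW,uv,z):
    K,W=KW;o=-W[:,:3].T@W[:,3];d=W[:,:3].T@np.linalg.inv(K)@[*uv,1];return o+d*(z-o[2])/d[2]
def tri(*obs):
    A=[];b=[]
    for (K,W),uv in obs:
        o=-W[:,:3].T@W[:,3];d=W[:,:3].T@np.linalg.inv(K)@[*uv,1];d/=np.linalg.norm(d);P=np.eye(3)-np.outer(d,d)
        A.append(P);b.append(P@o)
    x=np.linalg.lstsq(np.vstack(A),np.hstack(b),rcond=None)[0]
    return x,[np.linalg.norm(P@x-q) for P,q in zip(A,b)]
def proj(KW,p):
    K,W=KW;q=K@(W[:,:3]@p+W[:,3]);return q[:2]/q[2]
E
python3 - <<'E'
from h import *
np.set_printoptions(precision=3,suppress=True)
S=cam("scene");D=cam("side")
for n,a,z in [("iso",(240,240),0.0),("scr",(275,258),0),("plate",(352,268),.05),("tray",(397,285),.02),("pot",(215,285),0),("box",(246,290),.045),("purple",(311,230),0),("dish",(460,265),0),("small",(188,230),0)]:
    print(n,plane(S,a,z))
print(tri((S,(240,205)),(D,(352,170))))
a=cv2.imread("pics/scene0.png")[180:320,160:440];b=cv2.imread("pics/side0.png")[140:370,210:410]
cv2.imwrite("pics/sc.png",cv2.resize(a,(800,400),interpolation=3))
cv2.imwrite("pics/sd.png",cv2.resize(b,None,fx=2.6,fy=2.6,interpolation=3))
E
```

```text
iso [ 0.499 -0.285  0.   ]
scr [ 0.53  -0.143  0.   ]
plate [0.528 0.106 0.05 ]
tray [0.51  0.235 0.02 ]
pot [ 0.705 -0.244  0.   ]
box [ 0.723 -0.125  0.045]
purple [ 0.359 -0.102  0.   ]
dish [0.33  0.375 0.   ]
small [ 0.524 -0.467  0.   ]
(array([ 0.477, -0.284,  0.122]), [np.float64(0.0004104071019609153), np.float64(0.0004104071019612345)])
```

View pics/sd.png

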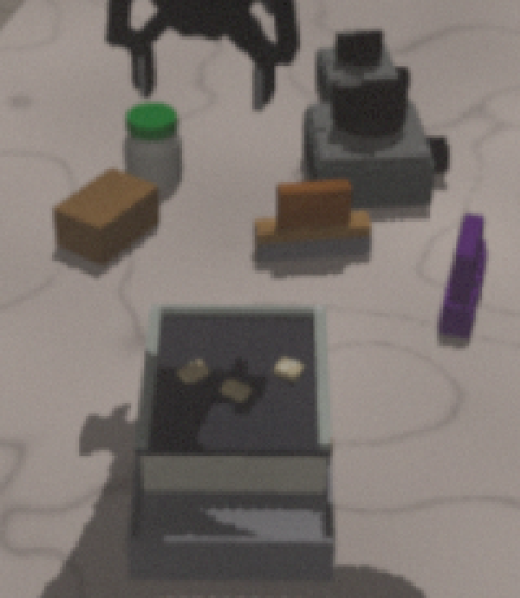

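View pics/wrist0.png

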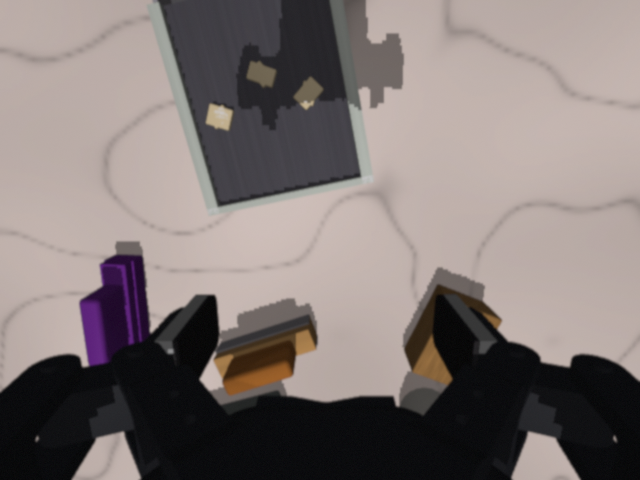

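Wrist view: the warmer is upright in the image, with the open end up and the chips at (220,116), (261,74) and (308,92). The scraper is at (265,350) and only the grip's top is visible. I'll move to look at the isolator and scraper with the jaws turned −90°.

Emit:
{"method": "move_arm", "body": {
  "motion": "-2 -4 1 -7 -1; -4 -8 2 -14 -1; -6 -12 3 -21 -1; -8 -16 3 -28 -1; -10 -20 3 -35 -1; -12 -24 3 -42 -1; -13 -26 3 -49 -1; -14 -26 3 -56 -1"
}}

```text
time_s: 0.82
position: [0.4332, -0.2661, 0.2799]
tcp_rot: [3.006, 0.901, -0.004]
wrist_force: [-0.4, -0.3, 0.0]
finger_gap: 0.0852
grip_force: 0.0
```

Emit:
{"method": "move_arm", "body": {
  "motion": "0 0 0 -7 -1; 0 0 0 -14 -1; 0 0 0 -21 -1; 0 0 0 -28 -1; 0 0 0 -34 -1; 0 0 0 -34 -1; 0 0 0 -34 -1; 0 0 0 -34 -1"
}}

```text
time_s: 1.48
position: [0.435, -0.2599, 0.2802]
tcp_rot: [-3.141, -0.003, 0.0]
wrist_force: [0.1, 0.6, -0.1]
finger_gap: 0.0849
grip_force: 0.0
```

Run:
```python
from h import *
s=state();im=capture("wrist");cv2.imwrite("pics/wrist1.png",im);import pickle;pickle.dump(s,open("s1.pkl","wb"));print(s)
```

```text
{'time_s': 1.4833, 'q': array([-6.75995562e-01,  1.56301322e-01,  1.59039318e+00, -7.24006286e-05,
        1.39519549e+00,  8.92592699e-01]), 'joint_velocities': array([ 1.69665557e-03, -5.12928568e-06, -9.40159035e-04, -6.15481998e-05,
       -2.13505019e-03,  8.63015540e-03]), 'tau': array([-2.47920473e-02, -3.46420276e+01, -2.48904276e+01, -2.16532935e-03,
        3.18556631e-03, -5.40148045e-03]), 'position': array([ 0.4349719 , -0.25994025,  0.28016648]), 'tcp_rot': array([-3.14145995e+00, -3.48816085e-03,  4.34165732e-04]), 'wrist_force': array([ 0.13401527,  0.6271166 , -0.1077686 ]), 'moment': array([-0.01888568,  0.04067312,  0.03895211]), 'grip_force': 0.0, 'finger_gap': 0.08491058848050839}
```

View pics/wrist1.png

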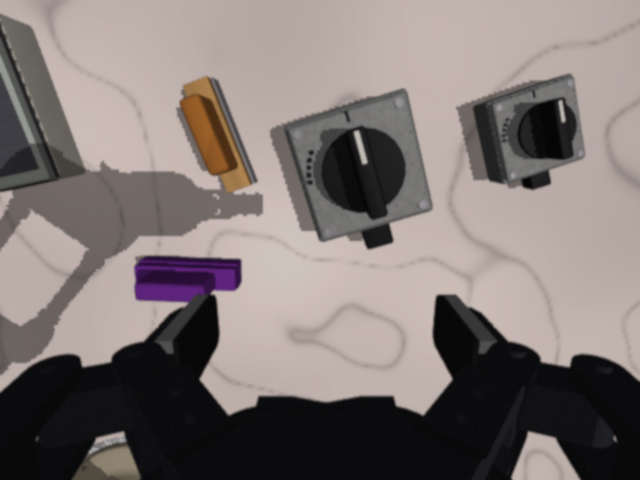

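Wrist1 shows the enclosure top corners at (287,127), (405,90), (432,208) and (323,241). The handle bar runs from its nose (358,130) to its tail (378,216), the bar mark is at (347,117), and the dots are on the left at (310,168). The scraper's grip top is the dark orange strip from (190,97) to (215,172). I'll enlarge for precision.

Run:
```python
from h import *
a=cv2.imread("pics/wrist1.png")
z=lambda x0,y0,w,h,f:cv2.resize(a[y0:y0+h,x0:x0+w],None,fx=f,fy=f,interpolation=cv2.INTER_CUBIC)
cv2.imwrite("pics/c1.png",np.hstack([z(165,65,100,140,4),z(340,115,60,140,4)]))
import pickle;s=pickle.load(open("s1.pkl","rb"));W=cam("wrist",s)
np.set_printoptions(precision=4,suppress=True)
C=np.array([plane(W,p,.06) for p in[(287,127),(405,90),(432,208),(323,241)]]);print(C,C.mean(0))
for i in range(4): d=C[(i+1)%4]-C[i];print(np.linalg.norm(d),np.degrees(np.arctan2(d[1],d[0])))
n,t=plane(W,(358,130),.112),plane(W,(378,216),.112);print("bar",n,t,(n+t)/2,np.linalg.norm(n-t),np.degrees(np.arctan2(*(n-t)[1::-1])))
```

```text
[[ 0.5161 -0.224   0.06  ]
 [ 0.5479 -0.3302  0.06  ]
 [ 0.4415 -0.3628  0.06  ]
 [ 0.408  -0.257   0.06  ]] [ 0.4784 -0.2935  0.06  ]
0.11085473124590867 -73.3560415211178
0.11130442045516176 -162.98111092168656
0.11092035330854218 107.54593033084326
0.11305013939036222 16.986806107626432
bar [ 0.5117 -0.2847  0.112 ] [ 0.4436 -0.303   0.112 ] [ 0.4777 -0.2938  0.112 ] 0.07050034581212741 15.067457649484156
```

View pics/c1.png

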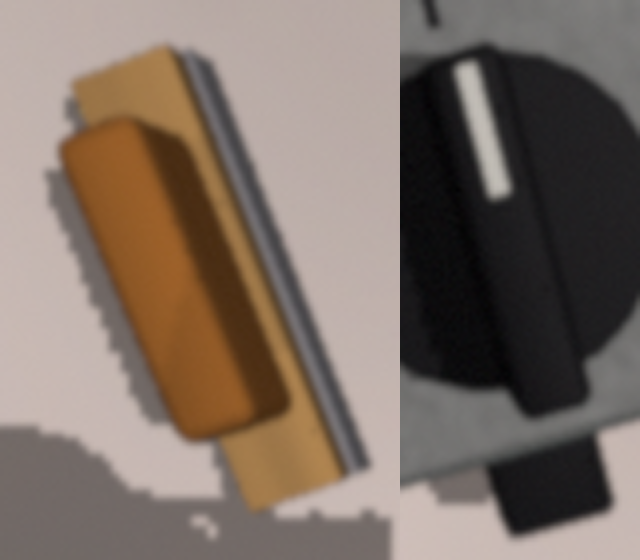

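The scraper grip and handle bar edges are clear: the bar top runs from (357.5,127) to (379.5,217), and the scraper grip top centreline from (189,99) to (220,172). I'll move above the handle and take a second view to check heights.

Emit:
{"method": "move_arm", "body": {
  "motion": "1 -1 0 4 -1; 2 -2 -2 8 -1; 3 -3 -4 12 -1; 4.3 -3.35 -6 16 -1; 4.3 -3.35 -9 16 -1; 4.3 -3.35 -10 16 -1; 4.3 -3.35 -10 16 -1; 4.3 -3.35 -10 16 -1"
}}

```text
time_s: 2.2
position: [0.4778, -0.2933, 0.1804]
tcp_rot: [-3.11, -0.438, 0.001]
wrist_force: [0.9, 0.1, 0.7]
finger_gap: 0.0851
grip_force: 0.0
```

Run:
```python
from h import *
s=state();im=capture("wrist");cv2.imwrite("pics/wrist2.png",im);import pickle;pickle.dump(s,open("s2.pkl","wb"));print(s['position'],s['tcp_rot'])
```

```text
[ 0.47782288 -0.29331999  0.18042019] [-3.11031141e+00 -4.37898506e-01  1.13090407e-03]
```

View pics/wrist2.png

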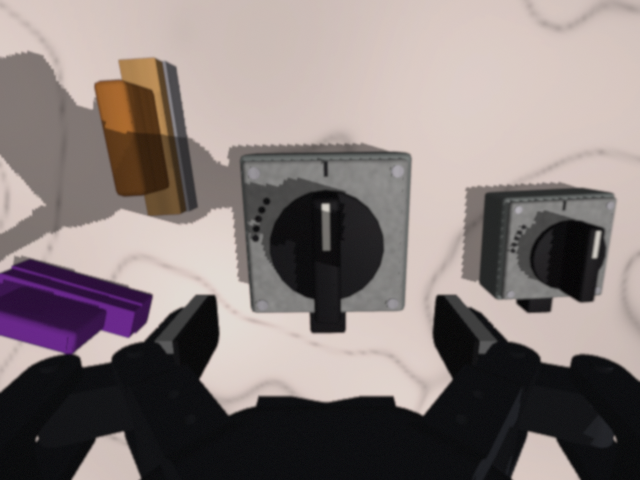

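Wrist2 shows the bar aligned vertically in the image, nose (326,197) and tail (328,312), with the enclosure square to the image. The scraper grip top's left edge runs from (95,83) to (118,195). Triangulating now.

Run:
```python
from h import *
import pickle
np.set_printoptions(precision=4,suppress=True)
A=cam("wrist",pickle.load(open("s1.pkl","rb")));B=cam("wrist",pickle.load(open("s2.pkl","rb")))
n,_=tri((A,(357.5,128)),(B,(326,197)));t,_=tri((A,(379.5,217)),(B,(328,312)))
print("bar",n,t,(n+t)/2,np.linalg.norm(n-t),np.degrees(np.arctan2(*(n-t)[1::-1])))
for z in(.112,):
  n,t=plane(B,(326,197),z),plane(B,(328,312),z);print(n,t,(n+t)/2,np.linalg.norm(n-t),np.degrees(np.arctan2(*(n-t)[1::-1])))
C=np.array([plane(B,p,.06) for p in[(241,155),(411,154),(404,311),(250,312)]]);print(C.mean(0));d=C[0]-C[3]+C[1]-C[2];print(np.degrees(np.arctan2(d[1],d[0])))
p,_=tri((A,(180.5,102.5)),(B,(95,83)));q,_=tri((A,(212.5,175)),(B,(118,195)));print("scr",p,q,_,np.linalg.norm(p-q))
q4=np.array([plane(A,u,.076) for u in[(180.5,102.5),(200,94.5),(228.8,170),(212.5,175)]]);print(q4,q4.mean(0));d=q4[0]-q4[3]+q4[1]-q4[2];print(np.degrees(np.arctan2(d[1],d[0])))
q4=np.array([plane(A,u,.034) for u in[(183,86),(208,75.5),(251,184),(229,193)]]);print(q4,q4.mean(0));d=q4[0]-q4[3]+q4[1]-q4[2];print(np.degrees(np.arctan2(d[1],d[0])))
```

```text
bar [ 0.5138 -0.2839  0.1057] [ 0.4378 -0.3072  0.0862] [ 0.4758 -0.2955  0.096 ] 0.08182590167433682 17.08513210015429
[ 0.5149 -0.2827  0.112 ] [ 0.4502 -0.3025  0.112 ] [ 0.4825 -0.2926  0.112 ] 0.067676550745504 17.040056065719057
[ 0.4803 -0.2929  0.06  ]
16.41958170729631
scr [ 0.5364 -0.1332  0.0734] [ 0.4745 -0.1572  0.0773] [np.float64(0.0005831749183675692), np.float64(0.0005831749183678255)] 0.06651406560451666
[[ 0.5354 -0.1347  0.076 ]
 [ 0.5419 -0.152   0.076 ]
 [ 0.4785 -0.1723  0.076 ]
 [ 0.474  -0.1573  0.076 ]] [ 0.5074 -0.1541  0.076 ]
18.97032774155223
[[ 0.5547 -0.1225  0.034 ]
 [ 0.564  -0.1473  0.034 ]
 [ 0.4615 -0.1829  0.034 ]
 [ 0.4522 -0.1597  0.034 ]] [ 0.5081 -0.1531  0.034 ]
19.549521536623207
```

Handle axis is about (0.479,−0.293) at yaw 16.5°. Scraper grip is about (0.508,−0.1535) at yaw 19.3°, top about 0.076. Lowering and gripping the handle.

Emit:
{"method": "move_arm", "body": {
  "motion": "0.1 0 -3 0.5 -1; 0.1 0 -6 0.5 -1; 0.1 0 -7.8 0.5 -1; 0.1 0 -7.8 0.5 1; 0.1 0 -7.8 0.5 1; 0.1 0 -7.8 0.5 1; 0.1 0 -7.8 0.5 1; 0.1 0 -7.8 0.5 1",
  "newtons": 30
}}

```text
time_s: 2.92
position: [0.48, -0.2943, 0.1043]
tcp_rot: [3.106, 0.451, 0.004]
wrist_force: [-0.6, -0.4, 0.0]
finger_gap: 0.0254
grip_force: 0.0
```

Emit:
{"method": "move_arm", "body": {
  "motion": "0 0 0 0 1; 0 0 0 0 1; 0 0 0 0 1; 0 0 0 0 1; 0 0 0 0 1; 0 0 0 0 1; 0 0 0 0 1; 0 0 0 0 1"
}}

```text
time_s: 3.58
position: [0.4795, -0.2932, 0.1037]
tcp_rot: [3.109, 0.451, 0.002]
wrist_force: [-1.0, 3.4, 6.3]
finger_gap: 0.0151
grip_force: 35.6
```

Emit:
{"method": "move_arm", "body": {
  "motion": "0 0 -0.2 0 1; 0 0 -0.4 0 1; 0 0 -0.6 0 1; 0 0 -0.8 0 1; 0 0 -0.8 0 1; 0 0 -0.8 0 1; 0 0 -0.8 0 1; 0 0 -0.8 0 1"
}}

```text
time_s: 4.25
position: [0.4796, -0.2932, 0.0966]
tcp_rot: [3.108, 0.451, 0.003]
wrist_force: [-0.8, 3.2, 11.3]
finger_gap: 0.0153
grip_force: 36.4
```

Emit:
{"method": "move_arm", "body": {
  "motion": "0 0 -0.1 0 1; 0 0 -0.2 0 1; 0 0 -0.2 0 1; 0 0 -0.2 0 1; 0 0 -0.2 0 1; 0 0 -0.2 0 1; 0 0 -0.2 0 1; 0 0 -0.2 0 1"
}}

```text
time_s: 4.92
position: [0.4796, -0.2932, 0.095]
tcp_rot: [3.108, 0.451, 0.003]
wrist_force: [-1.8, 3.8, 14.2]
finger_gap: 0.0152
grip_force: 36.7
```

Emit:
{"method": "move_arm", "body": {
  "motion": "0 0 0 1.5 1; 0 0 0 3 1; 0 0 0 4.5 1; 0 0 0 6 1; 0 0 0 7.5 1; 0 0 0 9 1; 0 0 0 9 1; 0 0 0 9 1"
}}

```text
time_s: 5.58
position: [0.4795, -0.2929, 0.095]
tcp_rot: [3.064, 0.693, 0.003]
wrist_force: [-1.9, 4.7, 13.8]
finger_gap: 0.0156
grip_force: 36.8
```

```bash
cat > m.py <<'E'
from h import *
np.set_printoptions(precision=3,suppress=True)
s=state();r=R(s['tcp_rot'])
print("yaw",np.degrees(np.arctan2(r[1,0],r[0,0])),"F",s['wrist_force'],"M",s['moment'],"tau",s['tau'],s['position'])
E
python3 m.py
```

```text
yaw 25.493267076309635 F [-1.922  4.708 13.831] M [0.759 0.383 0.013] tau [ -1.642 -35.59  -18.093  -0.646  -1.639   0.023] [ 0.479 -0.293  0.095]
```

The handle turns freely past the gate. On to about 50° from the start.

Emit:
{"method": "move_arm", "body": {
  "motion": "0 0 0 5 1; 0 0 0 10 1; 0 0 0 15 1; 0 0 0 20 1; 0 0 0 25 1; 0 0 0 30 1; 0 0 0 35 1; 0 0 0 39 1"
}}

```text
time_s: 6.25
position: [0.4787, -0.292, 0.095]
tcp_rot: [-2.653, -1.68, -0.002]
wrist_force: [-4.2, 6.0, 17.1]
finger_gap: 0.0159
grip_force: 37.1
```

```bash
python3 m.py
```

```text
yaw 64.69343906267896 F [-4.202  6.034 17.059] M [ 1.079  0.638 -0.12 ] tau [ -1.848 -34.368 -18.916  -0.849  -2.515   0.482] [ 0.479 -0.292  0.095]
```

Emit:
{"method": "move_arm", "body": {
  "motion": "0 0 0 1 1; 0 0 0 2 1; 0 0 0 3 1; 0 0 0 4 1; 0 0 0 5 1; 0 0 0 6 1; 0 0 0 7 1; 0 0 0 8 1"
}}

```text
time_s: 6.92
position: [0.4784, -0.2919, 0.095]
tcp_rot: [-2.532, -1.857, -0.002]
wrist_force: [-5.4, 7.0, 17.2]
finger_gap: 0.0157
grip_force: 37.2
```

```bash
python3 m.py
```

```text
yaw 72.51979376195433 F [-5.375  7.013 17.156] M [ 1.073  0.634 -0.105] tau [ -1.791 -34.226 -19.028  -0.797  -2.626   0.093] [ 0.478 -0.292  0.095]
```

Emit:
{"method": "move_arm", "body": {
  "motion": "0 0 0 0.7 1; 0 0 0 1.4 1; 0 0 0 2.1 1; 0 0 0 2.8 1; 0 0 0 3.5 1; 0 0 0 4.2 1; 0 0 0 4.2 1; 0 0 0 4.2 1"
}}

```text
time_s: 7.58
position: [0.4783, -0.2918, 0.095]
tcp_rot: [-2.462, -1.948, -0.002]
wrist_force: [-4.1, 7.2, 17.1]
finger_gap: 0.0153
grip_force: 37.2
```

```bash
python3 m.py
```

```text
yaw 76.68310311236341 F [-4.094  7.22  17.125] M [ 1.126  0.714 -0.026] tau [ -1.822 -34.136 -19.093  -0.744  -2.693  -0.025] [ 0.478 -0.292  0.095]
```

Emit:
{"method": "move_arm", "body": {
  "motion": "0 0 0 0.6 1; 0 0 0 1.2 1; 0 0 0 1.8 1; 0 0 0 2.4 1; 0 0 0 3 1; 0 0 0 3.6 1; 0 0 0 4.2 1; 0 0 0 4.8 1"
}}

```text
time_s: 8.25
position: [0.4782, -0.2918, 0.095]
tcp_rot: [-2.379, -2.049, -0.002]
wrist_force: [-5.3, 6.6, 16.5]
finger_gap: 0.0154
grip_force: 37.3
```

```bash
python3 m.py
```

```text
yaw 81.46716459282244 F [-5.271  6.626 16.537] M [ 1.067  0.622 -0.237] tau [ -1.303 -33.914 -19.228  -0.824  -2.742  -0.18 ] [ 0.478 -0.292  0.095]
```

Emit:
{"method": "move_arm", "body": {
  "motion": "0 0 0 0.3 1; 0 0 0 0.6 1; 0 0 0 0.9 1; 0 0 0 1.2 1; 0 0 0 1.2 1; 0 0 0 1.2 1; 0 0 0 1.2 1; 0 0 0 1.2 1"
}}

```text
time_s: 8.92
position: [0.4781, -0.2917, 0.0949]
tcp_rot: [-2.358, -2.072, -0.002]
wrist_force: [-5.7, 6.8, 17.3]
finger_gap: 0.0153
grip_force: 37.3
```

```bash
python3 m.py
```

```text
yaw 82.60403894427192 F [-5.723  6.8   17.31 ] M [ 1.082  0.644 -0.395] tau [ -1.157 -33.917 -19.314  -0.869  -2.747  -0.378] [ 0.478 -0.292  0.095]
```

Emit:
{"method": "move_arm", "body": {
  "motion": "0 0 0 0.3 1; 0 0 0 0.6 1; 0 0 0 0.9 1; 0 0 0 1.2 1; 0 0 0 1.2 1; 0 0 0 1.2 1; 0 0 0 1.2 1; 0 0 0 1.2 1"
}}

```text
time_s: 9.58
position: [0.4781, -0.2917, 0.0949]
tcp_rot: [-2.337, -2.096, -0.002]
wrist_force: [-5.1, 6.4, 18.4]
finger_gap: 0.0153
grip_force: 37.8
```

```bash
python3 m.py
```

```text
yaw 83.77503172210416 F [-5.07   6.444 18.361] M [ 1.086  0.591 -0.505] tau [ -0.917 -33.901 -19.412  -0.918  -2.759  -0.515] [ 0.478 -0.292  0.095]
```

The resisting torque keeps building, which means the stop. I'll back off slightly, let it rise, then release.

Emit:
{"method": "move_arm", "body": {
  "motion": "0 0 0 -0.8 1; 0 0 0 -1.6 1; 0 0 0.2 -2 1; 0 0 0.4 -2 1; 0 0 0.6 -2 1; 0 0 0.8 -2 1; 0 0 1 -2 1; 0 0 1 -2 1"
}}

```text
time_s: 10.25
position: [0.4781, -0.2917, 0.1031]
tcp_rot: [-2.371, -2.056, -0.001]
wrist_force: [-3.1, 5.6, 8.3]
finger_gap: 0.0151
grip_force: 35.9
```

```bash
python3 m.py
```

```text
yaw 81.85327330470136 F [-3.14   5.591  8.293] M [ 0.978  0.327 -0.109] tau [ -1.464 -38.952 -21.052  -0.908  -1.98   -0.161] [ 0.478 -0.292  0.103]
```

Open, then raise.

Emit:
{"method": "move_arm", "body": {
  "motion": "0 0 0.1 0 -1; 0 0 0.1 0 -1; 0 0 0.1 0 -1; 0 0 0.1 0 -1; 0 0 0.1 0 -1; 0 0 2 0 -1; 0 0 5 0 -1; 0 0 8 0 -1"
}}

```text
time_s: 10.92
position: [0.4784, -0.2932, 0.1821]
tcp_rot: [-2.371, -2.057, 0.001]
wrist_force: [1.4, -0.8, 0.4]
finger_gap: 0.0856
grip_force: 0.0
```

Run:
```python
from h import *
s=state();im=capture("wrist");print(s['position'],s['wrist_force'])
cv2.imwrite("pics/w3.png",im)
```

```text
[ 0.47836979 -0.29316175  0.18207966] [ 1.4282538  -0.81710883  0.3569257 ]
```

View pics/w3.png

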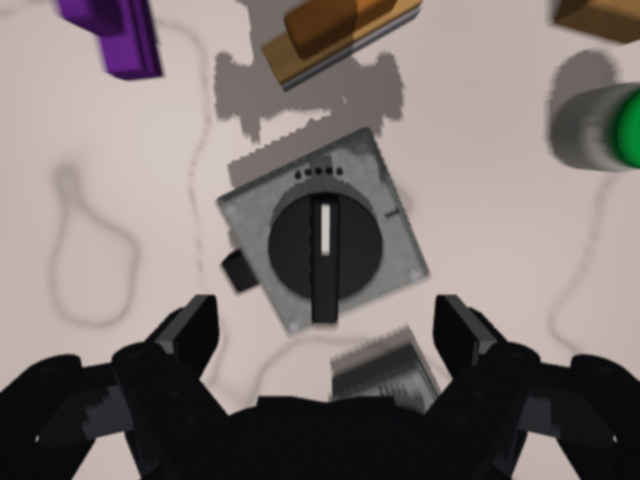

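W3 shows the nose (324,200) pointing into the dot sector and the handle released and up. Step 1 looks done. Now the warmer pose from wrist0, with rim corners at (211,211) and (371,180), left outer edge up to (151,5), and wax as noted.

Run:
```python
from h import *
np.set_printoptions(precision=4,suppress=True)
s={'position':np.array([5.74574876e-01,6.32940817e-05,2.49542963e-01]),'tcp_rot':np.array([-2.22051368,-2.22055564,1.51238647e-03])}
W=cam("wrist",s)
a,b,l=[plane(W,p,.058) for p in[(211,211),(371,180),(151,5)]]
print(a,b,l,np.linalg.norm(b-a),np.degrees(np.arctan2(*(b-a)[1::-1])),np.degrees(np.arctan2(*(l-a)[1::-1]))-90)
S=cam("scene");D=cam("side")
A=np.radians([np.degrees(np.arctan2(*(b-a)[1::-1])),np.degrees(np.arctan2(*(l-a)[1::-1]))-90]).mean()
y=np.array([-np.sin(A),np.cos(A),0]);x=np.array([np.cos(A),np.sin(A),0]);c=(a+b)/2+.085*y;print("centre",c,np.degrees(A))
for p in[(220,116),(261,74),(308,92)]:
  q=plane(W,p,.056)-c;print("wax",q@x,q@y)
# check: project warmer corners
base=np.array([c[0],c[1],0])
for n,KW in(("scene",S),("side",D)):
  im=cv2.imread(f"pics/{n}0.png")
  P=[base+x*i*.075+y*j*.085+[0,0,.058 if j<0 else .05] for i,j in((-1,-1),(1,-1),(1,1),(-1,1))]
  P=np.array([proj(KW,p) for p in P]);cv2.polylines(im,[P.round().astype(int)],True,(0,0,255),1)
  cr=im[235:315,300:430] if n=="scene" else im[245:370,245:355]
  cv2.imwrite(f"pics/o_{n}.png",cv2.resize(cr,(400,400),interpolation=0))
cv2.imwrite("pics/o.png",np.hstack([cv2.imread("pics/o_scene.png"),cv2.imread("pics/o_side.png")]))
```

```text
[0.4721 0.0089 0.058 ] [0.614  0.0363 0.058 ] [0.4389 0.1707 0.058 ] 0.14445366545691396 10.943420392513842 11.602299434996013
centre [0.5264 0.106  0.058 ] 11.272859913754928
wax -0.0431873893112771 -0.008378966183996686
wax -0.0015874014034068442 0.016413400630354173
wax 0.03318375328778311 -0.004483141455505222
```

View pics/o.png

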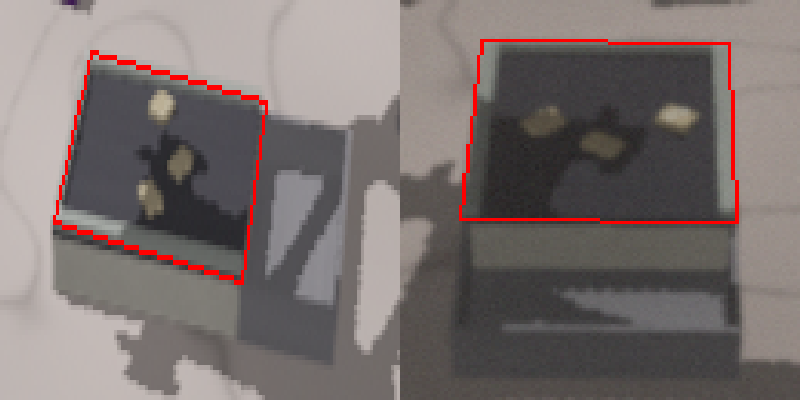

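Emit:
{"method": "move_arm", "body": {
  "motion": "0.4 2 0 -7 -0.2; 0.8 4 0 -14 -0.2; 1.2 6 0 -21 -0.2; 1.6 8 0 -28 -0.2; 2 10 0 -35 -0.2; 2.4 12 0 -42 -0.2; 2.8 13.9 0 -49 -0.2; 3 13.9 0 -56 -0.2",
  "newtons": 80
}}

```text
time_s: 11.63
position: [0.509, -0.1513, 0.1822]
tcp_rot: [-3.061, -0.698, -0.0]
wrist_force: [0.8, -0.3, -0.2]
finger_gap: 0.0511
grip_force: 0.0
```

The red overlay fits the warmer in both views: centre (0.526,0.106), yaw about 11.2°. Next, descend on the scraper and grip it.

Emit:
{"method": "move_arm", "body": {
  "motion": "0 0 -3 -6.5 -0.2; 0 0 -6 -6.5 -0.2; 0 0 -9 -6.5 -0.2; 0 0 -11 -6.5 -0.2; 0 0 -12.1 -6.5 -0.2; 0 0 -12.1 -6.5 -0.2; 0 0 -12.1 -6.5 1; 0 0 -12.1 -6.5 1"
}}

```text
time_s: 12.3
position: [0.5099, -0.155, 0.0621]
tcp_rot: [3.096, 0.529, 0.002]
wrist_force: [-0.6, -0.6, -0.2]
finger_gap: 0.0281
grip_force: 0.0
```

Emit:
{"method": "move_arm", "body": {
  "motion": "0 0 0 0 1; 0 0 0 0 1; 0 0 0 0 1; 0 0 0 0 1; 0 0 0 0 1; 0 0 0 0 1; 0 0 0 0 1; 0 0 0 0 1"
}}

```text
time_s: 12.97
position: [0.5096, -0.1548, 0.0622]
tcp_rot: [3.096, 0.529, 0.002]
wrist_force: [-0.3, -0.4, 6.7]
finger_gap: 0.0189
grip_force: 79.6
```

Emit:
{"method": "move_arm", "body": {
  "motion": "0 0 3 0 1; 0 0 6 0 1; 0 2 9 0 1; 0.5 6 10 -2 1; 1 10 10 -4 1; 1.5 14 10 -6 1; 2.2 18 10 -8.2 1; 2.5 20.3 10 -8.2 1"
}}

```text
time_s: 13.63
position: [0.5338, 0.0523, 0.1611]
tcp_rot: [-3.125, -0.307, -0.0]
wrist_force: [1.1, -0.2, -1.7]
finger_gap: 0.019
grip_force: 78.8
```

Emit:
{"method": "move_arm", "body": {
  "motion": "0 0 -1 0 1; 0 0 -2 0 1; 0 0 -3 0 1; 0 0 -3.6 0 1; 0 0 -4 0 1; 0 0 -4.4 0 1; 0 0 -4.6 0 1; 0 0 -4.6 0 1"
}}

```text
time_s: 14.3
position: [0.5339, 0.0479, 0.1149]
tcp_rot: [3.127, 0.305, -0.001]
wrist_force: [-0.4, -0.0, -1.8]
finger_gap: 0.0188
grip_force: 78.8
```

```bash
python3 m.py
```

```text
yaw 11.139034268882346 F [-0.41  -0.031 -1.83 ] M [-0.025  0.04  -0.002] tau [ -0.069 -41.024 -20.599  -0.004  -0.06   -0.001] [0.534 0.048 0.115]
```

Emit:
{"method": "move_arm", "body": {
  "motion": "0 0 -0.1 0 1; 0 0 -0.2 0 1; 0 0 -0.25 0 1; 0 0 -0.25 0 1; 0 0 -0.25 0 1; 0 0 -0.25 0 1; 0 0 -0.25 0 1; 0 0 -0.25 0 1"
}}

```text
time_s: 14.97
position: [0.5341, 0.0486, 0.1129]
tcp_rot: [3.127, 0.307, 0.0]
wrist_force: [0.0, -0.6, -1.5]
finger_gap: 0.0185
grip_force: 78.8
```

Emit:
{"method": "move_arm", "body": {
  "motion": "0 0 -0.05 0 1; 0 0 -0.1 0 1; 0 0 -0.15 0 1; 0 0 -0.15 0 1; 0 0 -0.15 0 1; 0 0 -0.15 0 1; 0 0 -0.15 0 1; 0 0 -0.15 0 1"
}}

```text
time_s: 15.63
position: [0.5341, 0.0485, 0.1122]
tcp_rot: [3.126, 0.307, 0.001]
wrist_force: [-2.5, -0.1, 5.6]
finger_gap: 0.0189
grip_force: 79.9
```

Contact on the plate. Now pushing along the warmer's +y.

Emit:
{"method": "move_arm", "body": {
  "motion": "-0.2 1 0 0 1; -0.4 2 0 0 1; -0.6 3 0 0 1; -0.8 4 0 0 1; -1 5 0 0 1; -1.2 6 0 0 1; -1.4 7 0 0 1; -1.6 8 0 0 1"
}}

```text
time_s: 16.3
position: [0.5188, 0.1291, 0.1122]
tcp_rot: [3.125, 0.308, 0.004]
wrist_force: [1.3, -3.9, 5.5]
finger_gap: 0.0192
grip_force: 79.7
```

Emit:
{"method": "move_arm", "body": {
  "motion": "-0.15 0.75 0 0 1; -0.3 1.5 0 0 1; -0.45 2.3 0 0 1; -0.6 3 0 0 1; -0.75 3.8 0 0 1; -0.9 4.5 0 0 1; -1.05 5.3 0 0 1; -1.15 5.8 0 0 1"
}}

```text
time_s: 16.97
position: [0.507, 0.1874, 0.1121]
tcp_rot: [3.125, 0.309, 0.003]
wrist_force: [1.2, -3.3, 5.7]
finger_gap: 0.0188
grip_force: 79.7
```

Run:
```python
from h import *
print(state()['position'],state()['wrist_force'])
a=capture("scene")[215:335,290:450];b=capture("side")[230:370,230:370]
cv2.imwrite("pics/t1.png",np.hstack([cv2.resize(a,(440,330),interpolation=3),cv2.resize(b,(330,330),interpolation=3)]))
```

```text
[0.50699471 0.18735839 0.11214467] [ 1.15430988 -3.31209654  5.66225303]
```

View pics/t1.png

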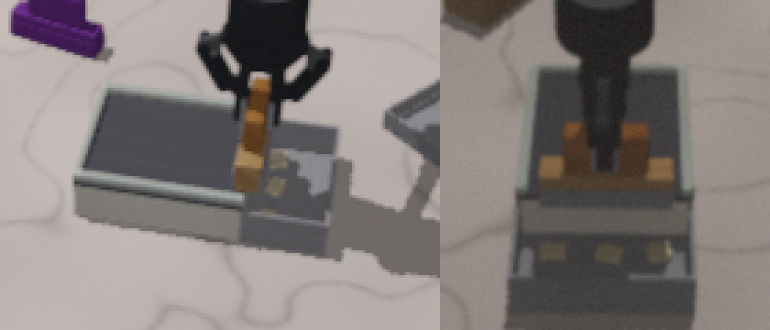

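Both crops show all three chips on the tray floor: side-crop (552,252), (608,254) and (660,252). I'll lift and return the scraper to its old place.

Emit:
{"method": "move_arm", "body": {
  "motion": "0 0 2 0 1; 0 0 5 0 1; 0 -3 6 0 1; 0.2 -7 6 2 1; 0.2 -11 6 4 1; 0.2 -15 6 6 1; 0.2 -19 6 8.2 1; 0.2 -23 6 8.2 1"
}}

```text
time_s: 17.73
position: [0.5077, -0.0437, 0.1707]
tcp_rot: [-3.094, -0.532, 0.001]
wrist_force: [1.1, -0.2, -1.4]
finger_gap: 0.0187
grip_force: 78.8
```

Emit:
{"method": "move_arm", "body": {
  "motion": "0 -4 0 0 1; 0 -8 0 0 1; 0 -11.2 0 0 1; 0 -11.2 -3 0 1; 0 -11.2 -6 0 1; 0 -11.2 -8 0 1; 0 -11.2 -9.5 0 1; 0 -11.2 -10.2 0 1"
}}

```text
time_s: 18.4
position: [0.5067, -0.1536, 0.0664]
tcp_rot: [-3.093, -0.528, 0.007]
wrist_force: [-1.2, 0.4, -1.5]
finger_gap: 0.0191
grip_force: 78.8
```

```bash
python3 m.py
```

```text
yaw 19.38994687249141 F [-1.157  0.373 -1.454] M [0.072 0.022 0.008] tau [ -0.327 -42.404 -18.962  -0.015  -0.08    0.001] [ 0.507 -0.154  0.066]
```

Emit:
{"method": "move_arm", "body": {
  "motion": "0 0 -0.1 0 1; 0 0 -0.2 0 1; 0 0 -0.3 0 1; 0 0 -0.4 0 1; 0 0 -0.45 0 1; 0 0 -0.45 0 1; 0 0 -0.45 0 1; 0 0 -0.45 0 1"
}}

```text
time_s: 19.07
position: [0.5087, -0.1556, 0.0652]
tcp_rot: [3.096, 0.529, 0.001]
wrist_force: [-0.0, 0.3, -1.2]
finger_gap: 0.0192
grip_force: 78.8
```

Emit:
{"method": "move_arm", "body": {
  "motion": "0 0 -0.1 0 1; 0 0 -0.2 0 1; 0 0 -0.25 0 1; 0 0 -0.3 0 1; 0 0 -0.35 0 1; 0 0 -0.35 0 1; 0 0 -0.35 0 1; 0 0 -0.35 0 1"
}}

```text
time_s: 19.73
position: [0.5084, -0.1556, 0.0622]
tcp_rot: [3.096, 0.529, 0.0]
wrist_force: [-2.4, 0.1, 6.6]
finger_gap: 0.0189
grip_force: 80.2
```

Contact. Opening only to −0.2 to clear the isolator, then rising.

Emit:
{"method": "move_arm", "body": {
  "motion": "0 0 0 0 -0.2; 0 0 0 0 -0.2; 0 0 0 0 -0.2; 0 0 0 0 -0.2; 0 0 0 0 -0.2; 0 0 2 0 -0.2; 0 0 5 0 -0.2; 0 0 9 0 -0.2"
}}

```text
time_s: 20.4
position: [0.5066, -0.1546, 0.1498]
tcp_rot: [-3.093, -0.529, 0.009]
wrist_force: [0.5, -0.7, 0.7]
finger_gap: 0.0513
grip_force: 0.0
```

Emit:
{"method": "move_arm", "body": {
  "motion": "0 2 2 0 -0.2; 0 5 4 0 -0.2; 0 8 6 0 -0.2; 0 8 6 0 -0.2; 0 8 6 0 -0.2; 0 8 6 0 -0.2; 0 8 6 0 -0.2; 0 8 6 0 -0.2"
}}

```text
time_s: 21.07
position: [0.508, -0.0763, 0.2101]
tcp_rot: [-3.096, -0.527, 0.003]
wrist_force: [-0.5, -0.0, 0.7]
finger_gap: 0.0513
grip_force: 0.0
```

Run:
```python
from h import *
s=state();print(s['position'],s['wrist_force'],s['finger_gap'])
# scraper upright check: compare side-view patch with the start picture
i=capture("side");j=cv2.imread("pics/side0.png")
w=lambda m:cv2.inRange(cv2.cvtColor(m[190:250,295:365],cv2.COLOR_BGR2HSV),(5,90,60),(25,255,255))
for m in(i,j):
  v=w(m);print(cv2.countNonZero(v),cv2.boundingRect(v))
```

```text
[ 0.50801032 -0.0763044   0.21014603] [-0.5367183  -0.02102143  0.71499569] 0.05133364115932205
722 (14, 18, 44, 24)
727 (13, 19, 44, 24)
```

The scraper stands as it did at the start. Handing in.

```bash
python3 -c "
from station import *
print(close_job())"
```

```text
the job is handed in; nothing more can be done
None
```

I finished the task and handed it in at about 21 s of the 58 s allowed: the isolator is turned to its off stop and released, all three wax chips are in the tray, and the scraper is back upright on the bench. The hand-in gave no verdict; the off position, the chips and the scraper were checked in pictures, but the latch was judged from the handle's height and force, and I did not re-measure the pot, slide box or dish.

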